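# Hold a spring-nosed coating probe square on the ringed spot

### The job

Lift the coating probe out of its stand and set its sprung nose down gently inside the ring printed on the sloping test plate (not on the cross or the square), with the probe square to the plate, pressing just enough that the nose is pushed about half way into its sleeve. Keep holding it there, still, with the gripper: the program finishes while holding the probe on the spot. Never push on the plate or its stage with more than 10 N, do not change the plate's tilt, and leave everything else where it stands.

Things in the scene. Friction and masses are not known exactly. Their poses are not given: they have to be found in the camera images.
- probe: Loose hand probe, 0.1 kg, round about its z axis, which points from nose to cap. Origin on the axis at the sleeve's lower end. Up from there: steel sleeve 18 mm diameter, 0 to 45 mm; white barrel 28 mm diameter, 45 to 120 mm; black cap 22 mm to 125 mm. A thin sprung nose sticks out 14 mm below. It starts upright, hung in the stand by the barrel's lower shoulder, origin 30 mm above the worktop.
- nose (a joint): How far the nose is pushed into the sleeve, m: 0 = free (sticks out 14 mm), 0.012 = fully in against a hard stop (2 mm left out). The spring pushes back with 0.6 N at 0 rising by 0.3 N per mm to 4.2 N at 12 mm. Half way is 0.006.
- nose_end (a point): The flat end of the probe's nose (6 mm diameter), on the probe's axis; moves with the nose. Axes as the probe's.
- probe_stand: Fixed block 56 x 56 mm, 75 mm high, on a 90 x 90 x 8 mm foot, with a 22 mm upright hole through its middle; origin under its centre on the work surface. The probe lifts straight up out of it; the lift needed to clear it is 60 mm.
- stage: Fixed tilting stage, origin under its centre on the worktop: base 130 x 150 x 12 mm, two cheeks at y = +-66 mm, 70 mm high, with black knobs (162 mm over all in y). Its white-faced plate, 104 mm (x) by 116 mm (y), turns about the stage's y axis 55 mm above the worktop and is clamped stiffly at a slope of 9 to 25 degrees, low side to the stage's -x (roughly towards the robot).
- ring_mark (a point): Centre of the black ring (20 mm inside diameter) printed on the plate's upper face. z is the face's outward normal; x and y run along the plate, x uphill. From the plate's middle the ring is 10 mm to +x and 30 mm to -y: seen from the robot the mark furthest right. A cross is near the middle, a 20 mm square outline at +y (left).
- petri_dish: Bystander: round covered dish 63 mm diameter, 14 mm high; origin under its centre.
- timer: Bystander: small desk timer 38 x 62 x 58 mm; origin under its centre.
- beaker: Bystander: small glass beaker 50 x 44 mm, 56 mm high; origin under its centre.
- amber_bottle: Bystander: amber bottle 54 mm diameter, 131 mm high; origin under its centre.
- notebook: Bystander: notebook lying flat, 210 x 152 x 16 mm; origin under its centre.
- pipette: Bystander: pipette lying flat, 52 x 254 x 27 mm; origin under its centre.
Not all that is in view belongs to the job. Leave any green look-alike of the probe alone. What is shaped like the probe_stand but green is not meant.

How it is judged (in metres and radians):
On the way:
1. the probe is lifted clear of its stand in the gripper (height (world z) of nose_end above 0.077 m and contact force between the fingers and probe above 0.5 N), for 0.1 s.
At the end, for the whole second after the job is handed in: the gripper holds the probe still with its nose wholly inside the ring (nose centre within 7 mm of the ring's centre), the probe within 0.12 rad of square to the plate, the nose pushed in 3 to 10 mm by the plate (under 7 N), and the probe clear of its stand (distance between nose_end and ring_mark below 0.007 m and angle between the z axis of probe and the z axis of ring_mark, either way round below 0.12 rad and value of joint nose between 0.003 and 0.01 m and contact force between probe and stage between 0.5 and 7 N and contact force between the fingers and probe above 1 N and contact force between probe and probe_stand below 0.1 N and linear speed of probe below 0.02 m/s); the arm keeps its last pose, push and grip.
It fails at once if the plate or its stage is pushed with more than 10 N (contact force between stage and anything else above 10 N).
It fails at once if the plate's tilt is changed (ring moved by more than 4 mm) (distance of ring_mark from where it was at the start of the episode above 0.004 m).
It fails at once if a bystander is moved by more than 20 mm (distance of any of petri_dish, timer, beaker, amber_bottle, notebook, pipette from where it was at the start of the episode above 0.02 m).
It also fails if it takes over 40 s, if anything falls off the work surface, if the arm or the gripper's body presses on something with over 40 N, if the wrist force passes 120 N, or if a joint passes its speed limit or range.

### The arm

A 6-joint arm with a two-finger parallel gripper is mounted at the origin on a cart in front of the work surface, level with it; the furniture and walls round the work are solid. World frame = base frame: x ahead of the robot, y to its left, z up, the work surface at z = 0. Lengths are in mm, angles in rad, forces in N, time in s.
With the tool pointing down it reaches from about 350 to 775 mm from the base axis. Payload 7.3 kg.
Tool frame: the origin (TCP) lies at the very end of the fingers, on their centre line; the grasp point (between the pads) lies 19 mm behind it; z points along the fingers, y is the line along which they close (so a half turn about z gives the same grasp; the last joint's range is limited). The gripper opens to 92 mm and grips with 3 to 60 N. Pads are 19 mm wide; open, the fingers measure 130 mm over their backs; the gripper's body (75 mm by 190 mm) begins 47 mm behind the grasp point.
Start: joints at [-1.453, 0.342, 1.524, -0, 1.275, -0.146], TCP at [136.916, -506.852, 226.741] pointing down, gripper open.
Joint ranges: [-2.53, 2.53], [-0.77, 2.02], [0.04, 2.7], [-1, 4.14], [0.28, 2.66], [-3.11, 3.11]. Speed limits (rad/s): [2.57, 2.57, 3.14, 3.14, 3.14, 3.14].

### API

Orientations are given as [roll, pitch, yaw] about the fixed x, y, z axes, in that order (R = Rz(yaw) Ry(pitch) Rx(roll)).
In Python, from plant import get_obs, vision, workorder gives the robot as it stands.
- The arm moves only by the shell command python3 -m pendant 'ROWS' [OPENING]. ROWS is a JSON object of lists of equal length, an entry for each row: "dp": the shift along the tool's x, y, z in m, a list of three; "rotation": the turn, a rotation vector about the tool's x, y, z in rad, a list of three. A call has 1 to 8 rows; each row is the pose to reach, as a shift and turn from the pose commanded when the call began, along the tool's axes at that moment; what a row does not reach only later rows make up. A row lasts 1/8 s, in which the tool goes at most 62.5 mm and 10.7 degrees, less where a joint would pass 70% of its speed; a pose out of reach is approached as far as the arm can. A call with a gripper value outside its range is refused whole. OPENING is the finger opening in m, from 0 to 0.0918, set as the call begins (- or left out, the last holds). The fingers move at their own pace and stop on an object; the grip force is fixed at half the most. Time passes only in rows, so rows that repeat a pose let the fingers close. It gives the time, the measured TCP pose, the force, the opening and the grip force at its end, in the units of the state.
- get_obs(): the state, without advancing time (a new reading comes with each control period).
- vision.capture(name): name is "scene" or "top"; returns a dict with "pixels" (480x640x3 uint8, red, green, blue), "vfov" (degrees; the focal length in pixels is half the picture's height over the tangent of half this angle, whatever the lens; pixels are square), "cx", "cy" (the principal point, pixels), "pose" (4x4, takes a point from camera to world coordinates). Camera axes: x right, y up, looking along -z (the intrinsics and any distortion apply to the point x, -y, -z); pixel columns grow to the right and rows downward; lengths in mm; the calibration is good to about 2 mm. A picture is of the moment at which its call begins. There is no depth.
- workorder.close_job(): hands the job in; it is judged then, once.
The state is a dict: "time": time; "joint_positions": joint angles; "dq": joint speeds; "tau": joint torques, N m; "tool_pos": TCP position; "tcp_rot": TCP orientation; "contact_force": force on the tool from outside, world axes, zero at the start; "moment": the same for the moment, N m; "grip_width": finger opening in mm; "finger_force": force on a finger pad.
Only numpy, scipy, OpenCV 4.12 (cv2) and the standard library are available. Lean on these libraries where they do the work, as an engineer would, in place of code of your own. Each camera call takes 0.05 s, during which the arm holds its last target. There are 200 camera calls.

## Working session

There is one attempt and no reset: what is moved stays moved. The work goes in short steps, Python scripts to look and compute and a shell command to move; the robot and the scene stay as the last step left them, time stands still between calls to the robot, and variables do not carry over. Pictures are saved under pics/ and viewed, at most 10 in all, crops included, and the job is handed in when it is done.

```bash
mkdir -p pics; ls; python3 - <<'E'
from plant import get_obs, vision
import cv2,numpy as np,pickle
d={}
for n in("scene","top"):
    c=vision.capture(n);d[n]=c
    cv2.imwrite(f"pics/{n}0.png",c["pixels"][:,:,::-1])
    print(n,{k:c[k] for k in c if k!="pixels"})
pickle.dump(d,open("cap0.pkl","wb"))
print(get_obs())
E
```

```text
pics
scene {'vfov': 45.59564625879568, 'cx': 323.240158154828, 'cy': 242.53438238019325, 'pose': array([[-5.12775896e-01,  4.75958144e-01, -7.14510130e-01,
        -6.27924982e+02],
       [-8.58506547e-01, -2.79200216e-01,  4.30132246e-01,
         7.20901344e+02],
       [ 5.23356251e-03,  8.33973071e-01,  5.51780324e-01,
         9.93809144e+02],
       [ 0.00000000e+00,  0.00000000e+00,  0.00000000e+00,
         1.00000000e+00]])}
top {'vfov': 54.51396975907225, 'cx': 323.5196499286201, 'cy': 232.04304096666667, 'pose': array([[-9.53680954e-04,  9.92092890e-01, -1.25502145e-01,
         4.12842952e+02],
       [-9.99932443e-01, -2.39995500e-03, -1.13732062e-02,
        -1.40651784e+01],
       [-1.15844765e-02,  1.25482820e-01,  9.92028156e-01,
         1.45874313e+03],
       [ 0.00000000e+00,  0.00000000e+00,  0.00000000e+00,
         1.00000000e+00]])}
{'time': 0.1, 'joint_positions': array([-1.45301787e+00,  3.42655011e-01,  1.52491563e+00,  1.20418127e-05,
        1.27539260e+00, -1.46010148e-01]), 'dq': array([-1.25089918e-04, -2.87751958e-03, -1.91507035e-03, -4.87961963e-04,
       -7.50256433e-05, -4.69960441e-04]), 'tau': array([ 1.88042235e-03, -4.32004094e+01, -2.44695389e+01,  7.18342303e-02,
        5.25869080e-02, -5.24531765e-05]), 'tool_pos': array([ 136.86590532, -506.47519923,  226.11548424]), 'tcp_rot': array([-3.14023832e+00, -2.10802431e-04,  2.63784952e-01]), 'contact_force': array([ 0.14819676,  0.99326953, -0.24249325]), 'moment': array([ 0.05622504,  0.00176239, -0.01999011]), 'finger_force': 0.0, 'grip_width': 91.68041414222932}
```

View pics/scene0.png

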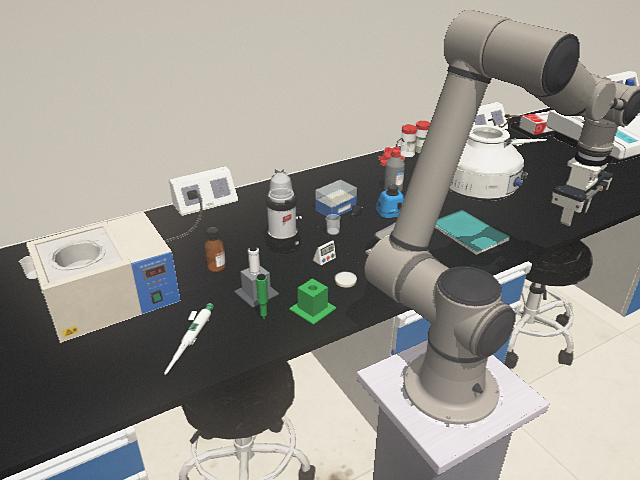

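View pics/top0.png

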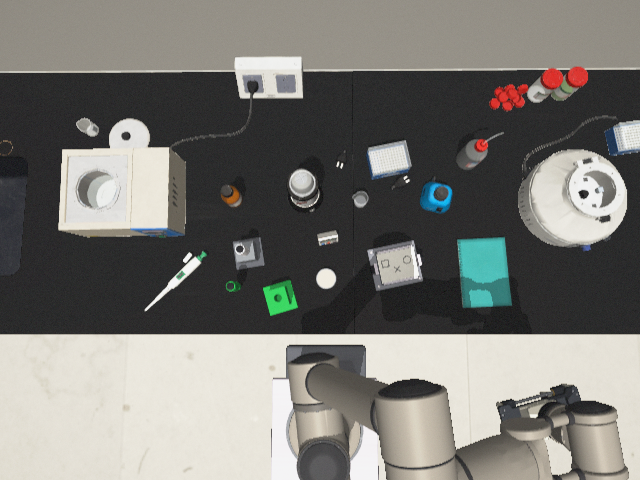

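The scene view shows the white probe in the grey stand at (253,265). A green look-alike stands at (262,295) and a green stand at (313,295), and the arm hides the stage. In the top view, the grey stand is at (247,253) with the cap at about (240,249), the green probe is at (233,286) and the green stand at (280,297). The plate is at (396,265), with the square at (385,264), the cross at (397,269) and the ring at (407,259). The white probe in the grey stand and the rightmost circle fit the description, so I'll confirm them in an enlarged crop.

```bash
cat >h.py <<'E'
import numpy as np,cv2,pickle
def K(c):
    f=240/np.tan(np.radians(c["vfov"]/2));return f
def ray(c,u,v):
    f=K(c);d=c["pose"][:3,:3]@np.array([(u-c["cx"])/f,-(v-c["cy"])/f,-1]);return c["pose"][:3,3],d/np.linalg.norm(d)
def onz(c,u,v,z):
    o,d=ray(c,u,v);return o+d*(z-o[2])/d[2]
def proj(c,p):
    q=c["pose"][:3,:3].T@(np.asarray(p,float)-c["pose"][:3,3]);f=K(c);return np.array([c["cx"]+f*q[0]/-q[2],c["cy"]-f*q[1]/-q[2]])
def tri(c1,a,c2,b):
    o1,d1=ray(c1,*a);o2,d2=ray(c2,*b);s=np.linalg.lstsq(np.c_[d1,-d2],o2-o1,rcond=None)[0]
    p,q=o1+s[0]*d1,o2+s[1]*d2;return (p+q)/2,np.linalg.norm(p-q)
E
python3 - <<'E'
from h import *
d=pickle.load(open("cap0.pkl","rb"));t=d["top"];s=d["scene"]
a=t["pixels"][225:315,220:320];b=t["pixels"][230:300,360:430];c=s["pixels"][235:325,225:315]
r=lambda i,w,h:cv2.resize(i,(w,h),interpolation=cv2.INTER_CUBIC)
im=np.hstack([r(a,266,240),r(c,240,240)]);im2=r(b,506,506*70//70)[:340+20]
out=np.vstack([im,r(b,506,350)])
out=np.hstack([r(b,500,500),np.vstack([r(a,278,250),r(c,278,250)])])
cv2.imwrite("pics/crop1.png",out[:,:,::-1])
E
```

```text
(no output)
```

View pics/crop1.png

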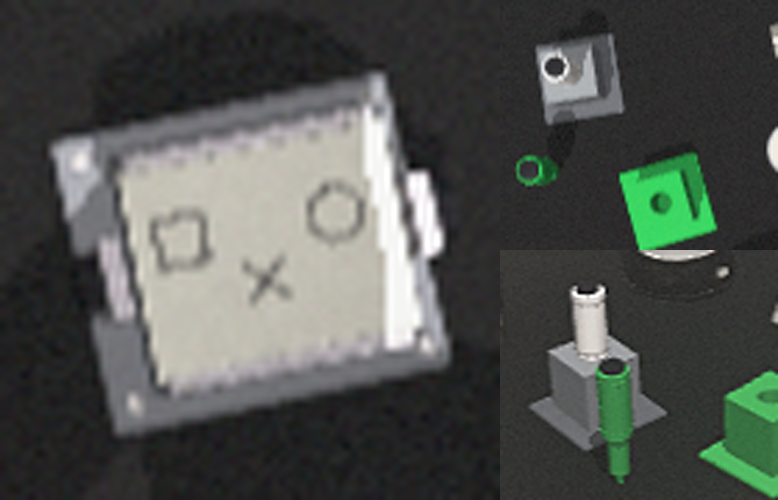

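The crop confirms the choice. The probe with the white barrel and black cap sits in the grey stand, and the green ones are decoys. The ring is the rightmost mark, at top (406.9,259.7), with the cross at (397.4,269.2) and the square at (385.3,263.6).

```bash
python3 - <<'E'
from h import *
d=pickle.load(open("cap0.pkl","rb"));t=d["top"];s=d["scene"]
# probe white barrel in both views
def comps(c,x0,x1,y0,y1,lo,hi):
    g=c["pixels"][y0:y1,x0:x1];hsv=cv2.cvtColor(g,cv2.COLOR_RGB2HSV)
    m=((hsv[...,2]>=lo)&(hsv[...,2]<=hi)&(hsv[...,1]<60)).astype(np.uint8)
    n,l,st,ce=cv2.connectedComponentsWithStats(m)
    for i in range(1,n):
        if st[i,4]>15: print(st[i]+[x0,y0,0,0,0],ce[i]+[x0,y0])
print("top");comps(t,225,268,232,275,190,255)
print("scene");comps(s,235,275,240,285,190,255)
g=t["pixels"][240:258,230:252].max(2);print(g)
print("cap",onz(t,239.4,248.7,155),tri(t,(239.4,248.7),s,(253.8,249)))
# stand foot & stage base corners
cr=lambda p:onz(t,360+p[0]/500*70,230+p[1]/500*70,12)
C=[cr(p) for p in((53,148),(383,74),(447,362),(115,435))];C=np.array(C);print(C)
print("centre",C.mean(0),[np.linalg.norm(C[i]-C[i-1]) for i in range(4)])
x=(C[0]+C[1]-C[2]-C[3]);print("yaw",np.degrees(np.arctan2(x[1],x[0])))
for u,v in((406.9,259.7),(397.4,269.2),(385.3,263.6)):
    print(onz(t,u,v,65))
print("green probe cap z125?",onz(t,232,286,139))
E
```

```text
top
[235 244  10  11  35] [238.94285714 249.85714286]
scene
[248 249  11  23 160] [253.66875 260.51875]
[[ 42  45  46  43  49  45  45  50  65  71  66  65  67  72  74  83  84  80
   80  87  90  91]
 [ 43  49  45  83  86  91  90  98 103  86  83  81  89  89  90  95  94 100
  101 108 112 110]
 [ 42  42  53 117 117 122 123 133 135 108 126 142 104 108 111 108 117 120
  122 119 118 121]
 [ 47  39  57 120 138 153 156 160 165 158 169 182 122 118 122 122 121 121
  121 120 118 152]
 [ 46  42  44 119 164 181 181 210 212 199 173 217 149 120 121 119 120 123
  117 121 121 181]
 [ 46  47  41 117 175 181 210 208 188 170 134 207 172 165 119 119 121 122
  119 123 121 178]
 [ 45  48  45 117 159 195 208 135  55  53  46  73 139 234 114 118 126 120
  119 123 151 180]
 [ 43  44  47 109 152 227 139  57  53  50  54  52  74 226 163 119 130 122
  117 121 183 181]
 [ 40  45  44  82 149 233  89  55  50  53  53  59  53 125 212 114 123 123
  127 120 179 181]
 [ 48  42  45  66 135 231  66  54  54  55  53  54  52 179 216 128 117 120
  133 120 181 184]
 [ 46  46  47  55 129 236 131  56  55  59  54  61  58 238 208 130 
[... 684 characters left out ...]
531.10136081 237.68289827 155.        ] (array([530.92143774, 237.55975088, 150.48358482]), np.float64(2.2631150372083058))
[[ 536.96724253 -134.02156739   12.        ]
 [ 569.06589303 -278.26847443   12.        ]
 [ 444.02937577 -302.67863838   12.        ]
 [ 412.91485997 -159.12206313   12.        ]]
centre [ 490.74434283 -218.52268583   12.        ] [np.float64(126.56630083635052), np.float64(147.77514525047275), np.float64(127.39696523934158), np.float64(146.889766119583)]
yaw 11.241989243321388
[ 505.28865601 -247.09695795   65.        ]
[ 477.01290759 -218.17901888   65.        ]
[ 493.75076284 -182.46355086   65.        ]
green probe cap z125? [427.00960525 259.3953541  139.        ]
```

```bash
python3 -m pendant '{"dp":[[0.05,-0.045,0],[0.10,-0.09,0],[0.15,-0.135,0],[0.20,-0.178,0],[0.25,-0.223,0],[0.30,-0.267,0],[0.35,-0.311,0],[0.40,-0.355,0]],"rotation":[[0,0,0],[0,0,0],[0,0,0],[0,0,0],[0,0,0.02],[0,0,0.04],[0,0,0.06],[0,0,0.068]]}' 0.0918; python3 -c "
from plant import get_obs
o=get_obs();print(o['time'],o['joint_positions'],o['tool_pos'],o['tcp_rot'])"
```

```text
time: 1.1
tool_pos: [412.0, -86.9, 226.7]
tcp_rot: [3.141, -0.0, 0.195]
contact_force: [1.4, -0.1, 0.1]
grip_width: 91.8
finger_force: 0.0
1.1 [-3.90254777e-01  1.50372368e-01  1.78442361e+00 -2.34717369e-04
  1.20647310e+00  9.85273409e-01] [412.01084872 -86.94586506 226.71023538] [ 3.14123104e+00 -1.48451407e-04  1.95351766e-01]
```

```bash
python3 -m pendant '{"dp":[[0.027,-0.047,0],[0.054,-0.094,0],[0.08,-0.14,0],[0.107,-0.187,0],[0.133,-0.232,0],[0.157,-0.272,0],[0.157,-0.272,0],[0.157,-0.272,0]],"rotation":[[0,0,0],[0,0,0],[0,0,0],[0,0,0],[0,0,0],[0,0,0],[0,0,0],[0,0,0]]}'; python3 - <<'E'
from h import *
from plant import vision,get_obs
d={}
for n in("scene","top"):d[n]=vision.capture(n)
pickle.dump(d,open("cap1.pkl","wb"))
o=get_obs();print(o['time'],o['tool_pos'],o['tcp_rot'],o['joint_positions'])
s=d["scene"]["pixels"]
u,v=proj(d["scene"],(500,-225,55)).astype(int);print(u,v,proj(d["scene"],(505,-247,70)))
c=s[v-40:v+40,u-50:u+50];print(c.shape)
out=np.hstack([s[:,:400],cv2.resize(c,(400,320)).repeat(1,0)[:320] if 0 else np.vstack([cv2.resize(c,(400,320),interpolation=cv2.INTER_CUBIC),np.zeros((160,400,3),np.uint8)])])
cv2.imwrite("pics/s1.png",out[:,:,::-1])
E
```

```text
time: 2.1
tool_pos: [511.8, 208.0, 226.1]
tcp_rot: [3.141, 0.002, 0.196]
contact_force: [0.4, -1.1, -0.4]
grip_width: 91.7
finger_force: 0.0
2.2 [512.05455343 207.37315933 226.62537549] [3.14120527e+00 6.15864963e-04 1.94648500e-01] [ 2.46263581e-01  3.92915079e-01  1.44718273e+00 -3.68305344e-04
  1.30212990e+00  1.62250917e+00]
398 236 [403.90402346 229.6930841 ]
(80, 100, 3)
```

View pics/s1.png

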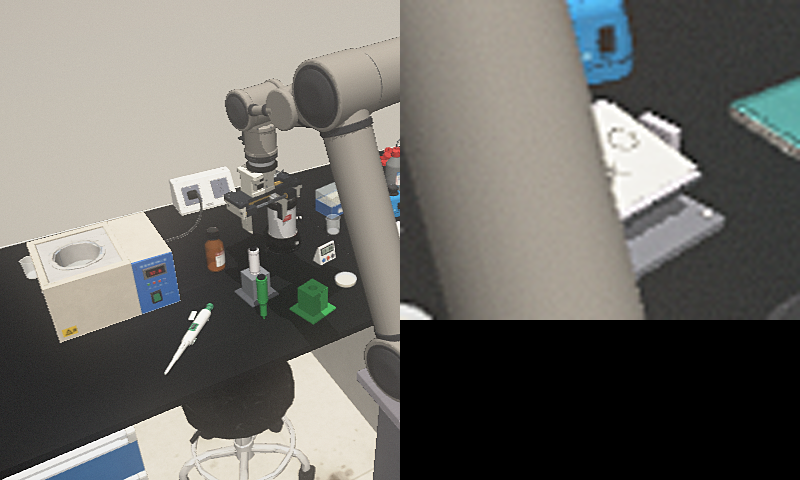

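The scene view now shows the ring at about (404,230.5), with the plate's right-hand corners near (399,220.5) and (423,239). Next I refine these and get the tilt from the two views.

```bash
python3 - <<'E'
from h import *
d=pickle.load(open("cap1.pkl","rb"))
a=cv2.resize(d["top"]["pixels"][232:296,364:428],(480,480),interpolation=cv2.INTER_CUBIC)
b=cv2.resize(d["scene"]["pixels"][212:254,392:432],(320,336),interpolation=cv2.INTER_CUBIC)
b=np.vstack([b,np.zeros((144,320,3),np.uint8)])
cv2.imwrite("pics/p1.png",np.hstack([a,b])[:,:,::-1])
E
```

```text
(no output)
```

View pics/p1.png

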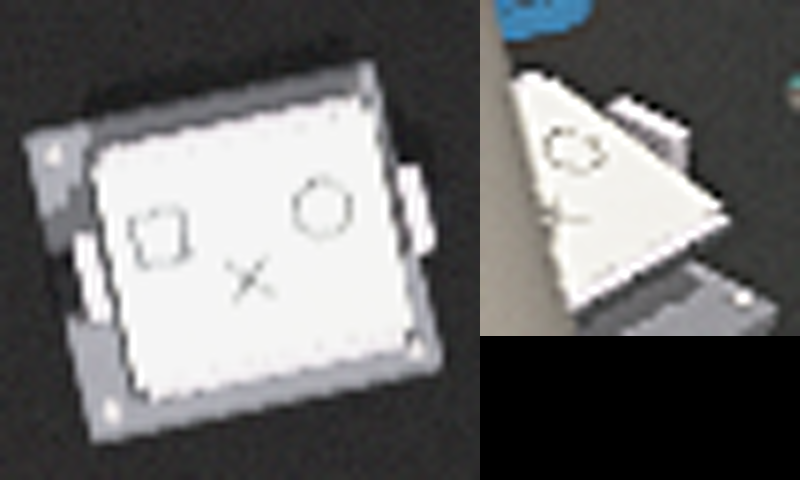

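The left panel is the top view, with the ring at (322,208) and the cross at (249,279). The plate corners there are (93,155), (365,98), (410,340) and (148,398). The right panel is the scene view: ring at local (93,150), low-right corner (242,208), high-right corner about (55,75).

```bash
python3 - <<'E'
from h import *
d=pickle.load(open("cap1.pkl","rb"));t,s=d["top"],d["scene"]
T=lambda x,y:((x+.5)/7.5-.5+364,(y+.5)/7.5-.5+232)
S=lambda x,y:((x+.5)/8-.5+392,(y+.5)/8-.5+212)
P={}
for n,a,b in(("ring",(322,208),(93,150)),("cross",(249,279),(79,215)),("lowR",(410,340),(242,208)),("highR",(365,98),(55,75))):
    P[n],e=tri(t,T(*a),s,S(*b));print(n,P[n].round(1),round(e,1))
v=P["highR"]-P["lowR"];print("edge",np.linalg.norm(v),np.degrees(np.arcsin(v[2]/np.linalg.norm(v))),np.degrees(np.arctan2(v[1],v[0])))
# single top view: choose tilt so corners reach 104 uphill, using z=zc±52 sin
for th in range(7,28,3):
    q=np.radians(th);zc=59
    zh,zl=zc+52*np.sin(q),zc-52*np.sin(q)
    H=[onz(t,*T(*p),zh) for p in((93,155),(365,98))];L=[onz(t,*T(*p),zl) for p in((148,398),(410,340))]
    m=(sum(H)-sum(L))/2;w=[np.linalg.norm(H[0]-H[1]),np.linalg.norm(L[0]-L[1])]
    r=onz(t,*T(322,208),zc+10*np.sin(q))
    rs=onz(s,*S(93,150),zc+10*np.sin(q));ls=onz(s,*S(242,208),zl);hs=onz(s,*S(55,75),zh)
    print(th,"len",np.linalg.norm(m).round(1),np.round(w,1),"yaw",np.degrees(np.arctan2(m[1],m[0])).round(1),"ring",r.round(1)[:3],"C",((sum(H)+sum(L))/4).round(1),"s-t ring",(rs-r).round(1)[:2],"low",(ls-L[1]).round(1)[:2],"high",(hs-H[1]).round(1)[:2])
C=[onz(t,*T(*p),12) for p in((25,135),(372,65),(442,370),(95,440))];print(np.mean(C,0))
E
```

```text
ring [ 506.3 -245.5   67.5] 0.0
cross [ 478.1 -217.    63.3] 1.1
lowR [ 455.2 -279.5   58.8] 3.1
highR [ 550.4 -261.8   72.8] 2.3
edge 97.80203809930484 8.220451891726825 10.514707823982286
7 len 99.0 [111.3 107.5] yaw 11.6 ring [ 506.8 -246.7   60.2] C [ 491.  -219.5   59. ] s-t ring [ 8.5 -6.4] low [ 8.6 -2.7] high [10.  -4.6]
10 len 99.7 [111.1 107.7] yaw 12.1 ring [ 506.8 -246.6   60.7] C [ 491.  -219.5   59. ] s-t ring [ 7.9 -6. ] low [11.6 -5.1] high [ 6.8 -2.3]
13 len 100.6 [110.8 107.9] yaw 12.6 ring [ 506.7 -246.6   61.2] C [ 490.9 -219.5   59. ] s-t ring [ 7.3 -5.5] low [14.6 -7.4] high [3.7 0.1]
16 len 101.9 [110.6 108.1] yaw 13.1 ring [ 506.7 -246.5   61.8] C [ 490.8 -219.5   59. ] s-t ring [ 6.7 -5.1] low [17.6 -9.7] high [0.6 2.4]
19 len 103.4 [110.4 108.3] yaw 13.6 ring [ 506.7 -246.4   62.3] C [ 490.7 -219.5   59. ] s-t ring [ 6.1 -4.6] low [ 20.5 -12. ] high [-2.5  4.7]
22 len 105.1 [110.2 108.5] yaw 14.0 ring [ 506.6 -246.3   62.7] C [ 490.6 -219.6   59. ] s-t ring [ 5.5 -4.2] low [ 23.4 -14.2] high [-5.5  7. ]
25 len 106.9 [110.  108.7] yaw 14.5 ring [ 506.6 -246.2   63.2] C [ 490.5 -219.6   59. ] s-t ring [ 5.  -3.8] low [ 26.2 -16.4] high [-8.5  9.2]
[ 492.08539459 -217.82404719   12.        ]
```

Both cameras agree on the ring at about (506.5,-246,66), tilt about 9–10°, yaw about 11.5°. That matches the stage-base estimate. Now the grasp.

```bash
python3 -m pendant '{"dp":[[0.0245,-0.026,0],[0.0245,-0.026,0.02],[0.0245,-0.026,0.045],[0.0245,-0.026,0.07],[0.0245,-0.026,0.095],[0.0245,-0.026,0.115],[0.0245,-0.026,0.1235],[0.0245,-0.026,0.1235]],"rotation":[[0,0,0],[0,0,0],[0,0,0],[0,0,0],[0,0,0],[0,0,0],[0,0,0],[0,0,0]]}'
python3 - <<'E'
from h import *
from plant import vision,get_obs
d={n:vision.capture(n) for n in("scene","top")}
pickle.dump(d,open("cap2.pkl","wb"))
o=get_obs();print(o['time'],o['tool_pos'],o['tcp_rot'],o['contact_force'])
s=d["scene"]["pixels"][200:320,200:310];t=d["top"]["pixels"][215:295,205:285]
cv2.imwrite("pics/g1.png",np.hstack([cv2.resize(s,(440,480)),cv2.resize(t,(360,480)) if 0 else np.vstack([cv2.resize(t,(360,360)),np.zeros((120,360,3),np.uint8)])])[:,:,::-1])
E
```

```text
time: 3.2
tool_pos: [531.3, 238.0, 103.2]
tcp_rot: [3.141, 0.001, 0.195]
contact_force: [0.6, 0.1, 0.7]
grip_width: 91.8
finger_force: 0.0
3.3 [531.92330582 238.55680351 104.14517197] [-3.14154427e+00 -1.54368938e-03  1.95277519e-01] [ 0.73653028 -0.2084666  -0.19725574]
```

View pics/g1.png

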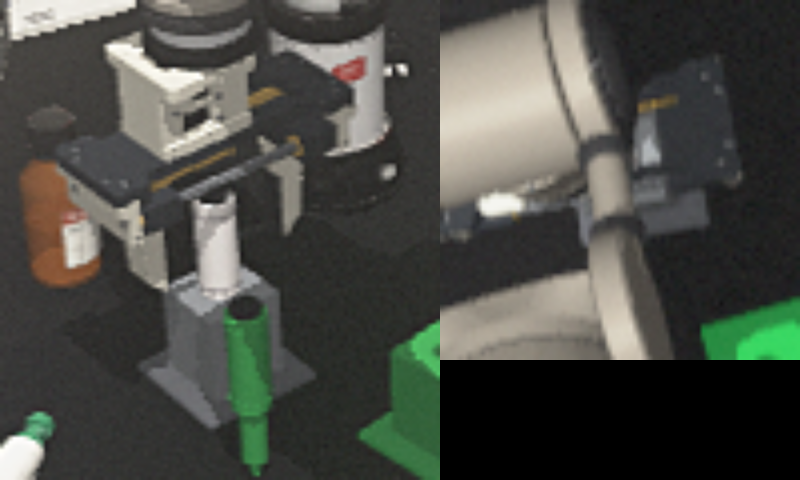

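The fingers straddle the white barrel at scene (254,262), roughly centred and clear of the bottle. Closing.

```bash
python3 -m pendant '{"dp":[[0,0,0],[0,0,0],[0,0,0],[0,0,0],[0,0,0],[0,0,0],[0,0,0],[0,0,0]],"rotation":[[0,0,0],[0,0,0],[0,0,0],[0,0,0],[0,0,0],[0,0,0],[0,0,0],[0,0,0]]}' 0.015
```

```text
time: 4.3
tool_pos: [531.3, 238.7, 103.1]
tcp_rot: [3.141, 0.0, 0.196]
contact_force: [0.9, 0.3, -0.8]
grip_width: 28.2
finger_force: 30.0
```

```bash
python3 -m pendant '{"dp":[[0,0,-0.01],[0,0,-0.03],[0,0,-0.05],[0,0,-0.07],[0,0,-0.09],[0,0,-0.11],[0,0,-0.12],[0,0,-0.12]],"rotation":[[0,0,0],[0,0,0],[0,0,0],[0,0,0],[0,0,0],[0,0,0],[0,0,0],[0,0,0]]}'
python3 - <<'E'
from h import *
from plant import vision,get_obs
d={n:vision.capture(n) for n in("scene","top")}
pickle.dump(d,open("cap3.pkl","wb"))
o=get_obs();print(o['time'],o['tool_pos'],o['tcp_rot'],o['contact_force'])
s=d["scene"]["pixels"];u,v=proj(d["scene"],o["tool_pos"]-[0,0,30]).astype(int);print(u,v)
cv2.imwrite("pics/l1.png",np.hstack([cv2.resize(s[v-50:v+50,u-40:u+40],(400,500)),cv2.resize(s[200:260,370:440],(350,500) if 0 else (350,300)).repeat(1,0) if 0 else np.vstack([cv2.resize(s[200:260,370:440],(350,300)),np.zeros((200,350,3),np.uint8)])])[:,:,::-1])
E
```

```text
time: 5.3
tool_pos: [531.6, 238.8, 223.9]
tcp_rot: [-3.142, -0.001, 0.196]
contact_force: [0.6, -1.0, -1.1]
grip_width: 27.4
finger_force: 30.0
5.4 [530.9503785  238.64507392 222.49156922] [3.14140718e+00 1.25684355e-03 1.95825994e-01] [-0.62694303 -0.04893876 -0.80650702]
251 235
```

View pics/l1.png

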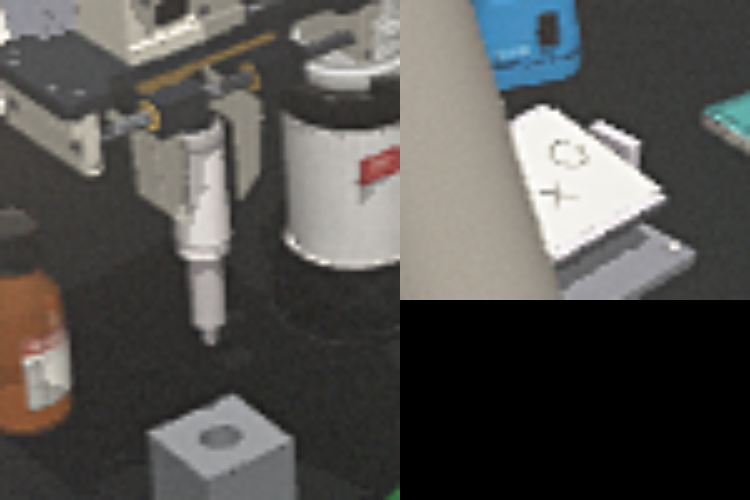

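The probe hangs upright in the gripper with its nose clear of the stand, and the plate corners agree with the first measurement. Now travelling to the stage.

```bash
python3 -m pendant '{"dp":[[-0.006,0.02,0],[-0.018,0.06,0],[-0.03,0.1,0],[-0.041,0.14,0],[-0.053,0.18,0],[-0.0647,0.22,0],[-0.0764,0.26,0],[-0.088,0.3,0]],"rotation":[[0,0,0],[0,0,0],[0,0,0],[0,0,0],[0,0,0],[0,0,0],[0,0,0],[0,0,0]]}'
python3 -m pendant '{"dp":[[-0.009,0.03,0],[-0.018,0.06,0],[-0.027,0.09,0],[-0.036,0.12,0],[-0.043,0.145,0],[-0.048,0.16,0],[-0.048,0.16,0],[-0.048,0.16,0]],"rotation":[[0,0,0],[0,0,0],[0,0,0],[0,0,0],[0,0.04,0],[0,0.09,0],[0,0.14,0],[0,0.175,0]]}'
```

```text
time: 6.4
tool_pos: [502.2, -74.7, 222.7]
tcp_rot: [-3.141, 0.001, 0.195]
contact_force: [0.2, 0.9, -0.5]
grip_width: 27.3
finger_force: 30.0
time: 7.4
tool_pos: [486.2, -239.5, 222.7]
tcp_rot: [-3.141, -0.175, 0.194]
contact_force: [0.0, -0.4, -0.5]
grip_width: 27.3
finger_force: 30.0
```

```bash
cat >>h.py <<'E'
from scipy.spatial.transform import Rotation as Ro
def avg(n=20):
    from plant import vision,get_obs
    p=[];f=[];r=[]
    for i in range(n):
        vision.capture("top") if i else None
        o=get_obs();p.append(o["tool_pos"]);f.append(o["contact_force"]);r.append(Ro.from_euler("xyz",o["tcp_rot"]).as_quat())
    return np.mean(p,0),Ro.from_quat(np.array(r)).mean().as_matrix(),np.mean(f,0),np.std(f,0)/n**.5,o["time"]
E
python3 - <<'E'
from h import *
from plant import vision
p,R,f,e,t=avg(8);print(p,t,f,e);print(R)
ring=np.array([506.5,-246,66])
n=-R[:,2]
print("hover dp",R.T@(ring+107*n-p))
print("nose now",p-87*n)
E
```

```text
[ 486.87134834 -239.03493455  223.02132924] 7.75 [-0.03159813 -0.31063929 -1.19928027] [0.11406554 0.19044741 0.16778208]
[[ 9.66022332e-01  1.94213377e-01  1.70534510e-01]
 [ 1.91223691e-01 -9.80959291e-01  3.39465657e-02]
 [ 1.73880289e-01 -1.82902136e-04 -9.84766780e-01]]
hover dp [-9.67308378 10.67331193 50.74031128]
nose now [ 501.70785069 -236.08158333  137.34661935]
```

```bash
python3 -m pendant '{"dp":[[-0.004,0.005,0.01],[-0.0097,0.0107,0.025],[-0.0097,0.0107,0.04],[-0.0097,0.0107,0.05],[-0.0097,0.0107,0.05],[-0.0097,0.0107,0.05]],"rotation":[[0,0,0],[0,0,0],[0,0,0],[0,0,0],[0,0,0],[0,0,0]]}'
python3 - <<'E'
from h import *
from plant import vision
p,R,f,e,t=avg(20);print(p,t,f,e,-R[:,2]@f)
np.savez("base.npz",f=f,R=R)
n=-R[:,2];nose=p-87*n;print("nose",nose)
d={k:vision.capture(k) for k in("scene","top")};pickle.dump(d,open("cap4.pkl","wb"))
for k in d:print(k,proj(d[k],nose),proj(d[k],(506.5,-246,66)))
c=d["scene"];u,v=proj(c,nose).astype(int)
t=d["top"]["pixels"][232:296,364:428]
cv2.imwrite("pics/h1.png",np.hstack([cv2.resize(c["pixels"][v-30:v+30,u-30:u+30],(480,480)),cv2.resize(t,(320,320)) if 0 else np.vstack([cv2.resize(t,(320,320)),np.zeros((160,320,3),np.uint8)])])[:,:,::-1]);print(u,v)
E
```

```text
time: 8.5
tool_pos: [489.0, -249.6, 172.6]
tcp_rot: [3.141, -0.175, 0.196]
contact_force: [0.3, -0.6, -1.4]
grip_width: 27.5
finger_force: 30.0
[ 488.76450006 -249.62339565  172.5027035 ] 9.45 [ 0.02144836 -0.03403164 -1.1766448 ] [0.10012896 0.11629373 0.13458742] -1.1611500988549228
nose [ 503.65028115 -246.7056431    86.83532207]
scene [404.5639738  225.20860916] [403.23033417 230.66704616]
top [408.01227405 259.76269817] [406.57793223 259.27276172]
404 225
```

View pics/h1.png

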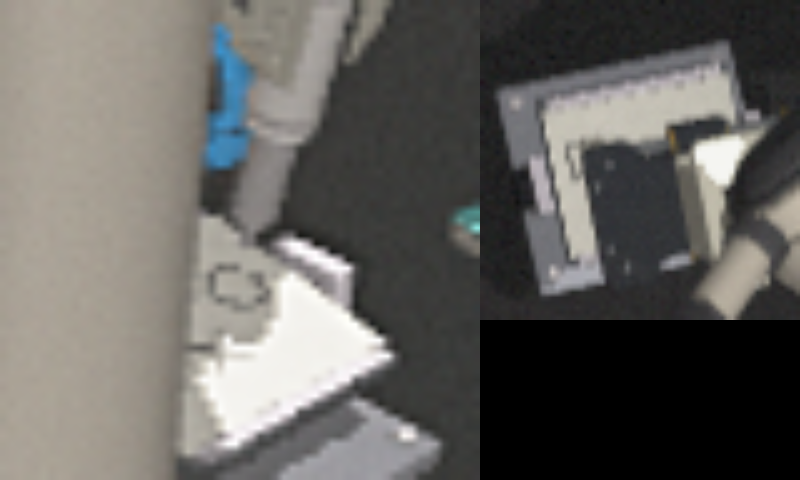

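In the scene view the ring is at (404.0,230.9), where I predicted it. The nose tip shows near (406,225), against a predicted (404.6,225.2). I'll check the sleeve axis numerically.

```bash
python3 - <<'E'
from h import *
d=pickle.load(open("cap4.pkl","rb"));c=d["scene"]
g=c["pixels"].max(2);
print("cols 398..414")
for v in range(205,232):print(v,g[v,398:416])
R=np.load("base.npz")["R"];n=-R[:,2];nose=np.array([503.65,-246.7,86.84])
for h in (0,7,14,20,30,40,50,59):print(h,proj(c,nose+h*n).round(1))
E
```

```text
cols 398..414
205 [132 123  81  89 170 183 169 140 148 151 133 134 150 168 166 162 143  55]
206 [133 116  69  86 171 190 168 149 151 158 165 155 154 165 163 159 141  54]
207 [133 117  71  91 164 180 142 151 153 158 165 167 169 167 166 149 104  49]
208 [136 114  54  88 161 178 150 140 156 164 166 165 168 164 161 146  91  55]
209 [132 111 121 151 191 176 135 129 132 154 169 172 171 165 164 143  69  57]
210 [127 111 143 197 192 174 128 178 147 127 130 143 149 145 143 124  49  56]
211 [134 115 132 150 141  89 118 133 164 171 158 158 145 148 144  80  54  58]
212 [127 111 147 186 182 180 163 106 123 142 164 179 177 166  90  55  57  59]
213 [128 123 192 179 177 174 161 118 124 131 137 131 117  61  53  58  58  60]
214 [124 125 185 179 176 162 136 122 132 132 140 138 128  49  55  62  60  64]
215 [123 109 149 185 168  84  85 126 132 138 139 132  95  50  60  60  59  61]
216 [120  82  68  50  52  68 107 129 137 143 133 125  60  53  61  61  56  61]
217 [116  63  55  64  58  76 120 130 139 136 136 116  53  58  62  58  59  64]
218 [120  63  51  52  56  76 125 131 135 139 131  95  52  58  62  62  61
[... 453 characters left out ...]
 22  32  46  46  52]
225 [135 175 170 169 172 166 125 119  58  64 134 214 255 255 180  22  35  47]
226 [138 180 176 172 173 176 172 176 165  91  98 141 228 255 255 254 184  26]
227 [134 181 178 177 178 175 175 175 178 174 149 109 128 134 227 255 255 254]
228 [148 184 165 101 120 111 176 176 178 175 171 163 147 126 129 147 222 255]
229 [145 158  98 178 177 173 166 123 116 173 164 210 255 195 123 135 135 165]
230 [166 164 109 180 174 173 173 156 105 175 213 255 252 253 227  97 132 145]
231 [158 161 120 185 179 177 174 177 162 112 210 253 246 247 253 251 137 143]
0 [404.6 225.2]
7 [405.1 223.4]
14 [405.6 221.6]
20 [406.  220.1]
30 [406.7 217.5]
40 [407.4 214.9]
50 [408.2 212.2]
59 [408.8 209.9]
```

Sleeve and nose pixels match the prediction to sub-pixel. I expect contact about 21 mm further along the tool z, so I descend in stages and feel for it.

```bash
python3 -m pendant '{"dp":[[-0.0007,0,0.004],[-0.0007,0,0.008],[-0.0007,0,0.012],[-0.0007,0,0.015],[-0.0007,0,0.015]],"rotation":[[0,0,0],[0,0,0],[0,0,0],[0,0,0],[0,0,0]]}'
cat >feel.py <<'E'
from h import *
b=np.load("base.npz");p,R,f,e,t=avg(16);n=-R[:,2]
print(t.round(2) if hasattr(t,'round') else t,"nose(free)",(p-87*n).round(2),"push",round(float(n@(f-b["f"])),2),"df",(f-b["f"]).round(2),"+-",e.round(2))
E
python3 feel.py
python3 -m pendant '{"dp":[[0,0,0.001],[0,0,0.002],[0,0,0.003],[0,0,0.003]],"rotation":[[0,0,0],[0,0,0],[0,0,0],[0,0,0]]}' >/dev/null; python3 feel.py
```

```text
time: 10.18
tool_pos: [490.5, -249.1, 157.1]
tcp_rot: [-3.141, -0.175, 0.196]
contact_force: [0.5, -0.4, -1.1]
grip_width: 27.4
finger_force: 30.0
10.925 nose(free) [ 505.45 -246.29   71.77] push -0.11 df [-0.13  0.2  -0.13] +- [0.14 0.13 0.1 ]
12.175 nose(free) [ 505.94 -246.18   68.78] push -0.14 df [ 0.07 -0.01 -0.13] +- [0.15 0.09 0.1 ]
```

```bash
python3 -m pendant '{"dp":[[0,0,0.001],[0,0,0.002],[0,0,0.003],[0,0,0.003]],"rotation":[[0,0,0],[0,0,0],[0,0,0],[0,0,0]]}' >/dev/null; python3 feel.py
python3 -m pendant '{"dp":[[0,0,0.001],[0,0,0.002],[0,0,0.002]],"rotation":[[0,0,0],[0,0,0],[0,0,0]]}' >/dev/null; python3 feel.py
```

```text
13.425 nose(free) [ 506.45 -246.06   65.85] push 0.86 df [-0.48  0.32  0.8 ] +- [0.13 0.16 0.1 ]
14.55 nose(free) [ 506.8  -246.01   63.87] push 1.27 df [-0.69  0.17  1.18] +- [0.12 0.15 0.13]
```

```bash
python3 -m pendant '{"dp":[[0,0,0.001],[0,0,0.002],[0,0,0.003],[0,0,0.004],[0,0,0.004],[0,0,0.004]],"rotation":[[0,0,0],[0,0,0],[0,0,0],[0,0,0],[0,0,0],[0,0,0]]}'; python3 feel.py
python3 - <<'E'
from h import *
from plant import vision
c=vision.capture("scene");pickle.dump(c,open("cap5.pkl","wb"))
o=cv2.resize(c["pixels"][200:250,385:435],(600,600),interpolation=cv2.INTER_CUBIC)
cv2.imwrite("pics/f1.png",o[:,:,::-1]);print(proj(c,(506.5,-246,66)))
E
```

```text
time: 15.3
tool_pos: [492.6, -248.8, 145.7]
tcp_rot: [3.141, -0.175, 0.196]
contact_force: [-0.9, 0.5, 1.0]
grip_width: 27.6
finger_force: 30.0
16.05 nose(free) [ 507.49 -245.89   59.95] push 2.89 df [-0.9   0.36  2.79] +- [0.11 0.1  0.12]
[403.23033417 230.66704616]
```

View pics/f1.png

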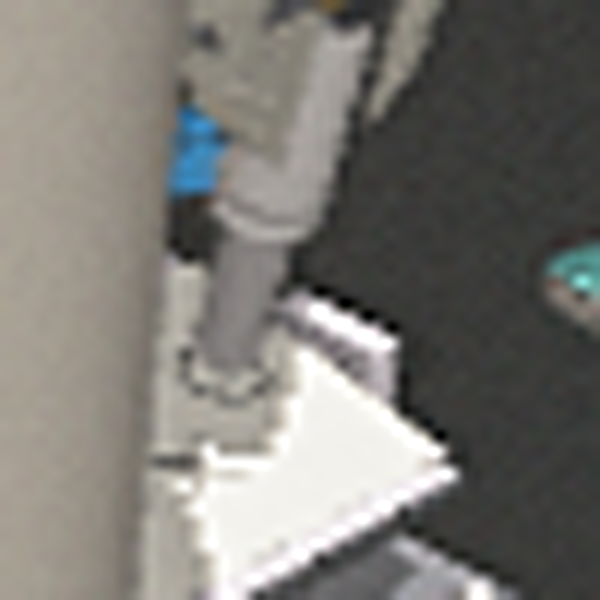

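The nose sits inside the ring: nose at about crop (232,372), ring centre at about (233,375). The push is about 2.6–2.9 N, which puts the nose 6.5–7.5 mm in, and the probe is steady. Handing in.

```bash
python3 -c "
from plant import workorder
print(workorder.close_job())"
```

```text
the job is handed in; nothing more can be done
None
```

I lifted the probe out of its stand and handed the job in with the gripper still holding it, nose inside the ring, square to the plate to within about 3° and pushed in about 6.5–7.5 mm at about 2.9 N; the hand-in returned no verdict.

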